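# Open the coil test pot and hold a coil over its nest

### The arm

A 6-joint arm with a two-finger parallel gripper is mounted at the origin on a cart in front of the work surface, level with it; the furniture and walls round the work are solid. World frame = base frame: x ahead of the robot, y to its left, z up, the work surface at z = 0. Lengths are in m, angles in rad, forces in N, time in s.
With the tool pointing down it reaches from about 0.35 to 0.775 m from the base axis. Payload 7.3 kg.
Tool frame: the origin (TCP) lies on the centre line of the jaws, within the pads' length; the fingertips stand 25 mm ahead of it and the grasp point (between the pads) lies 6 mm ahead of it; z points along the fingers, y is the direction in which the jaws open and shut (so a half turn about z gives the same grasp; the last joint's range is limited). The gripper opens to 92 mm and grips with 3 to 60 N. Pads are 19 mm wide; open, the fingers measure 130 mm over their backs; the gripper's body (75 mm by 190 mm) begins 47 mm behind the grasp point.
Start: joints at [-1.377, 0.342, 1.524, -0, 1.275, -0.146], TCP at [0.175, -0.495, 0.252] pointing down, gripper open.
Joint ranges: [-2.53, 2.53], [-0.77, 2.02], [0.04, 2.7], [-1, 4.14], [0.28, 2.66], [-3.11, 3.11]. Speed limits (rad/s): [2.57, 2.57, 3.14, 3.14, 3.14, 3.14].

### API

Orientations are given as [roll, pitch, yaw] about the fixed x, y, z axes, in that order (R = Rz(yaw) Ry(pitch) Rx(roll)).
In Python, from cell import telemetry, read_camera, workorder gives the robot as it stands.
- The arm moves only by the shell command python3 -m creep 'ROWS' [FORCE]. ROWS is JSON, one flat list of numbers, 5 for each row, row after row: the opening, from 0 (shut) to 1 (fully open), then the shift along the world's x, y, z in m, then the turn about the world's z in rad. A call has 1 to 12 rows; each row shifts and turns the pose as measured when the row begins; what a row does not reach is not made up. A row lasts 1/8 s, in which the tool goes at most 62.5 mm and 10.7 degrees, less where a joint would pass 70% of its speed; a pose out of reach is approached as far as the arm can. A call is refused whole if a number of a shift passes 0.0625 or a number of a turn 0.188, either way. A call with a gripper value outside its range is refused whole. The fingers move at their own pace and stop on an object; FORCE is the grip in N (left out, the last holds). Time passes only in rows, so rows that do not move let the fingers close. It gives the time, the measured TCP pose, the force and the opening at its end, in the units of the state.
- telemetry.observe(): the state, without advancing time (a new reading comes with each control period).
- read_camera(name): name is "scene" or "side" or "wrist"; returns a dict with "image" (384x512x3 uint8, red, green, blue), "fovy" (degrees; the focal length in pixels is half the picture's height over the tangent of half this angle, whatever the lens; pixels are square), "cx", "cy" (the principal point, pixels), "R" (3x3) and "t" (3): a world point X has camera coordinates R X + t. Camera axes: x right, y down, z forward; pixel columns grow to the right and rows downward; lengths in m; the calibration is good to about 2 mm. A picture is of the moment at which its call begins. There is no depth.
- workorder.hand_in(): hands the job in, once; it reports no verdict.
The state is a dict: "time": time; "qpos": joint angles; "qvel": joint speeds; "joint_efforts": joint torques, N m; "tool_pos": TCP position; "tool_rot": TCP orientation; "contact_force": force on the tool from outside, world axes, zero at the start; "torque": the same for the moment, N m; "opening": finger opening in m.
Only numpy, scipy, OpenCV 4.12 (cv2) and the standard library are available. Lean on these libraries where they do the work, as an engineer would, in place of code of your own. Each camera call takes 0.05 s, during which the arm holds its last target.

### The job

Open the coil test pot: turn the red wing knob anticlockwise until the lid's plug has lifted out of the pot, then swing the blue bridge with its lid fully aside. Then take the wound coil that stands apart from the group of coils, nearest the robot, carry it clear of the solenoid bodies and hold it above the open pot, so that I can feed its leads to the terminals before it goes down: upright, still, centred and square over the square nest, its underside about a centimetre above the pot's rim. Finish while holding it there; the coil must not touch the pot or bridge, and the other coils, the solenoid bodies and the solder reel stay where they are.

Things in the scene. Friction and masses are not known exactly. Their poses are not given: they have to be found in the camera images.
- test_pot: round aluminium test pot on a fixed dark foot: rim 104 mm across, 70 mm above the bench, mouth 92 mm; inside, 10 mm below the rim, a black nest with a 54 mm square hole, sides along this body's x and y. Origin: bench level on the pot's axis. Bridge pivot post 88 mm off on the +x side; steel keeper 114 mm tall at 80 to 106 mm on the -x side; binding posts on the -y side, to 62 mm
- nest (a point): centre of the pot's mouth at rim height, 70 mm above the bench, on the nest's axis; same axes as test_pot
- knob_grip (a point): middle of the red knob's wing, 128 mm above the bench, on the pot's axis while shut. Wing: 50 mm long (its y axis), 14 mm thick (its x axis), 115 to 141 mm above the bench; the blue bar under it is 26 mm wide, top at 104 mm. Turns with the knob and moves with the bridge; the knob keeps its height
- wing_knob (a joint): turn of the red knob against the bridge, rad, growing anticlockwise seen from above; starts at 0 to 0.2, stop at 1.4. The lid rises 6 mm per rad; its plug leaves the pot's mouth at about 0.9, before that the bridge cannot swing. Stays where it is left; about 0.05 N m to turn
- bridge (a joint): swing of the blue bridge, with lid (99 mm wide) and knob, about its upright pivot, rad: 0 shut, growing clockwise seen from above, so the knob leaves the pot's axis towards test_pot's +y side, then +x; stop at 1.8. Knob axis 88 mm from the pivot. Stays where it is left; about 0.06 N m to swing
- bridge_pivot (a point): the upright axis of the bridge's pivot, at the knob's grip height, 128 mm above the bench
- coil: the coil to hold: white bobbin with two square flanges 43 x 43 mm, orange wire, round hank 44 mm across on top; 56 mm tall, 0.12 to 0.19 kg, standing on the bench. Origin: centre of the underside; z up, x and y along the flange sides. Body 43 mm wide up to 25 mm height, 44 mm round above; grip it about 28 mm above its underside
- solenoid_lying: bystander between coil and pot: brown solenoid body lying on its side, 124 mm long (its y axis), 62 mm wide, 60 mm tall; origin on the bench under its middle
- solenoid_stand: bystander: brown solenoid body standing on its disc, 70 mm across, 103 mm tall; origin at the centre of its underside
- solder_reel: bystander: reel of solder wire, 58 x 76 x 53 mm; origin at the centre of its underside
- coil_1: bystander: another wound coil of the loose group at the right of the bench, about 45 x 45 x 53 mm; origin at the centre of its underside
- coil_2: bystander: another wound coil of the loose group at the right of the bench, about 45 x 45 x 53 mm; origin at the centre of its underside
- coil_7: bystander: another wound coil of the loose group at the right of the bench, about 45 x 45 x 53 mm; origin at the centre of its underside
- coil_8: bystander: another wound coil of the loose group at the right of the bench, about 45 x 45 x 53 mm; origin at the centre of its underside
- coil_9: bystander: another wound coil of the loose group at the right of the bench, about 45 x 45 x 53 mm; origin at the centre of its underside
Things that resemble listed ones, but are neither listed nor needed, are in the scene too. Leave any green look-alike of the coil alone.

How it is judged:
On the way, in this order (a step that is already met when the one before it is completed fails the run):
1. the knob is unscrewed at least 0.9 rad while the bridge is still shut (below 0.15 rad) (value of joint wing_knob above 0.9 rad and value of joint bridge below 0.15 rad), for 0.1 s.
2. the bridge is swung aside by more than 1.2 rad (value of joint bridge above 1.2 rad), for 0.1 s.
3. the coil is lifted: its underside is more than 60 mm above the bench (height (world z) of coil above 0.06 m and contact force between coil and the fingers above 0.5 N), for 0.1 s.
At the end, for the whole second after the job is handed in: Bridge still swung over 1.2 rad; gripper holds the coil still (under 20 mm/s), underside 3 to 22 mm above the pot's rim, centre within 6 mm of the nest's axis, upright within 0.12 rad, square to the nest within 0.14 rad (any of four ways round), not touching the pot (value of joint bridge above 1.2 rad and horizontal distance between coil and nest below 0.006 m and z of coil in the frame of nest between 0.003 and 0.022 m and angle between coil's own z axis and vertical below 0.12 rad and (angle between the x axis of coil and the x axis of test_pot, either way round below 0.14 rad or angle between the x axis of coil and the y axis of test_pot, either way round below 0.14 rad) and linear speed of coil below 0.02 m/s and contact force between coil and test_pot below 0.05 N and contact force between coil and the fingers above 0.5 N); the arm keeps its last pose, push and grip.
It fails at once if the coil touches the pot, its bridge or lid with more than 1 N (contact force between coil and test_pot above 1 N).
It fails at once if a solenoid body, the solder reel or one of the other coils is moved by more than 15 mm (distance of any of solenoid_stand, solenoid_lying, solder_reel, coil_1, coil_2, coil_7, coil_8, coil_9 from where it was at the start of the episode above 0.015 m).
It also fails if it takes over 61 s, if anything falls off the work surface, if the arm or the gripper's body presses on something with over 40 N, if the wrist force passes 120 N, or if a joint passes its speed limit or range.

## Working session

There is one attempt and no reset: what is moved stays moved. The work goes in short steps, Python scripts to look and compute and a shell command to move; the robot and the scene stay as the last step left them, time stands still between calls to the robot, and variables do not carry over. Pictures are saved under pics/ and viewed, and the job is handed in when it is done.

```bash
ls; mkdir -p pics; cat > h.py <<'E'
import numpy as np, cv2
from cell import telemetry, read_camera, workorder
def K(c):
    f=c["image"].shape[0]/2/np.tan(np.radians(c["fovy"])/2); return f,c["cx"],c["cy"]
def ray(c,u,v,z):
    f,cx,cy=K(c);R=np.array(c["R"]);t=np.array(c["t"])
    o=-R.T@t; d=R.T@np.array([(u-cx)/f,(v-cy)/f,1]); return o+d*(z-o[2])/d[2]
def proj(c,X):
    f,cx,cy=K(c);p=np.array(c["R"])@np.array(X)+np.array(c["t"]); return np.array([cx+f*p[0]/p[2],cy+f*p[1]/p[2]])
def save(c,n,crop=None,s=1):
    im=c["image"][:,:,::-1]
    if crop: im=im[crop[1]:crop[3],crop[0]:crop[2]]
    cv2.imwrite("pics/"+n,cv2.resize(im,None,fx=s,fy=s,interpolation=cv2.INTER_CUBIC))
E
python3 - <<'E'
from h import *
import pickle
for n in ["scene","side","wrist"]:
    c=read_camera(n); pickle.dump(c,open(n+"0.pkl","wb")); save(c,n+"0.png",s=1.5)
    print(n,c["fovy"],c["cx"],c["cy"],-np.array(c["R"]).T@np.array(c["t"]))
print(telemetry.observe())
E
```

```text
pics
scene 46.257575731843616 253.17546984356005 196.61284543332064 [-0.28579453  0.4350815   0.63093244]
side 45.13910544993506 258.7100900523988 181.53254114444982 [ 0.17823344 -1.08905774  0.6153238 ]
wrist 66.88609248326749 250.88405832519555 186.69578603525693 [ 0.25134605 -0.46666845  0.38401663]
{'time': 0.15, 'qpos': array([-1.37698527e+00,  3.42555077e-01,  1.52476963e+00,  2.30938450e-05,
        1.27540710e+00, -1.45975108e-01]), 'qvel': array([-0.00064381, -0.00161821, -0.0019752 , -0.00083462, -0.00091767,
       -0.00018938]), 'joint_efforts': array([ 5.58291940e-04, -4.31472445e+01, -2.44351655e+01,  7.16904318e-02,
        5.37150179e-02, -7.06972060e-05]), 'tool_pos': array([ 0.17496263, -0.4947061 ,  0.2512183 ]), 'tool_rot': array([-3.14046882e+00, -1.87550368e-04,  3.39779329e-01]), 'contact_force': array([-0.17075533, -0.17669222, -0.65343179]), 'torque': array([ 0.02649421, -0.01298478, -0.0091667 ]), 'opening': 0.09163401220148244}
```

View pics/scene0.png

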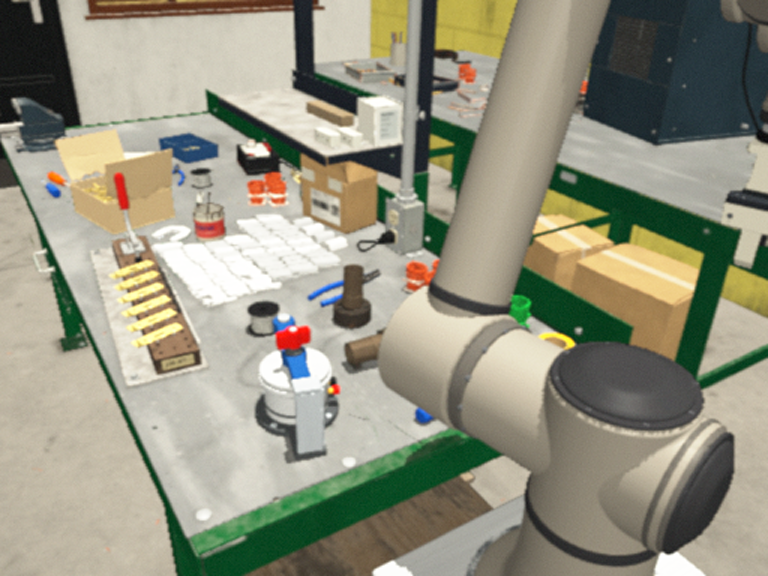

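View pics/side0.png

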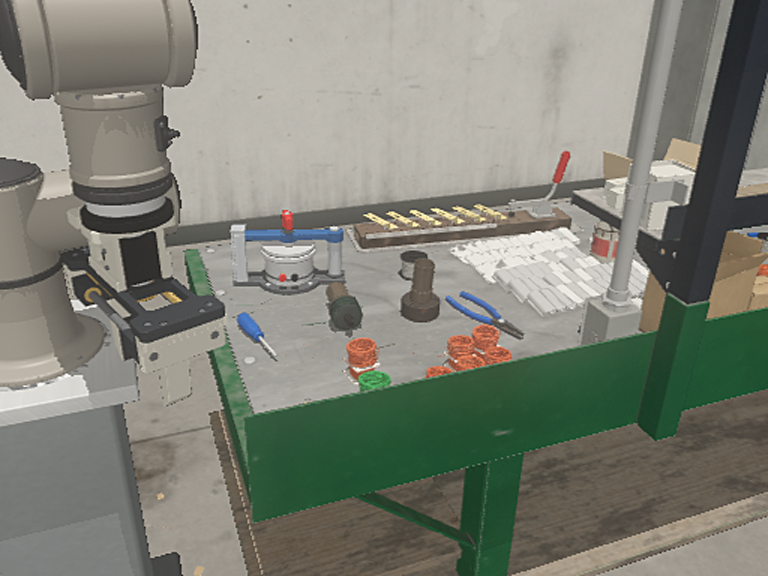

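View pics/wrist0.png

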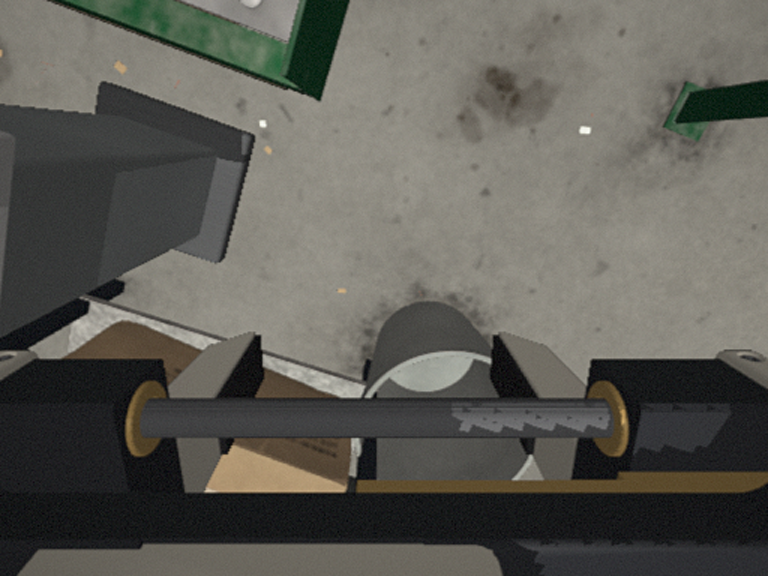

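```bash
python3 - <<'E'
from h import *
import pickle
c=pickle.load(open("side0.pkl","rb")); save(c,"s_pot.png",(140,125,260,205),6); save(c,"s_coil.png",(200,180,350,275),5)
c=pickle.load(open("scene0.pkl","rb")); save(c,"c_pot.png",(150,195,260,315),5)
E
```

```text
(no output)
```

View pics/s_pot.png

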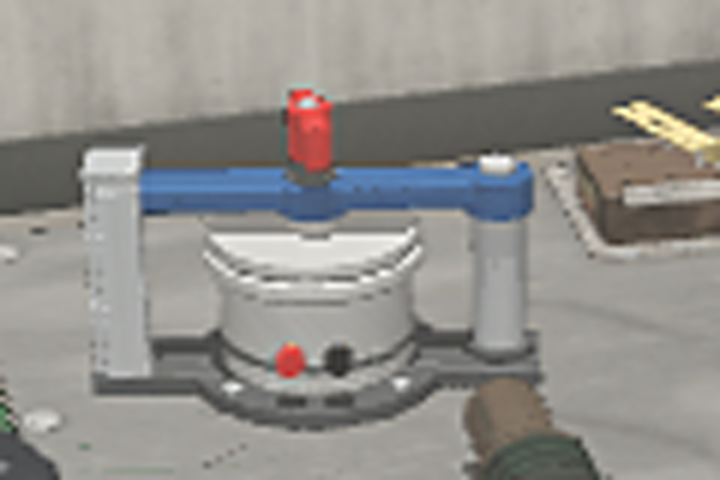

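View pics/s_coil.png

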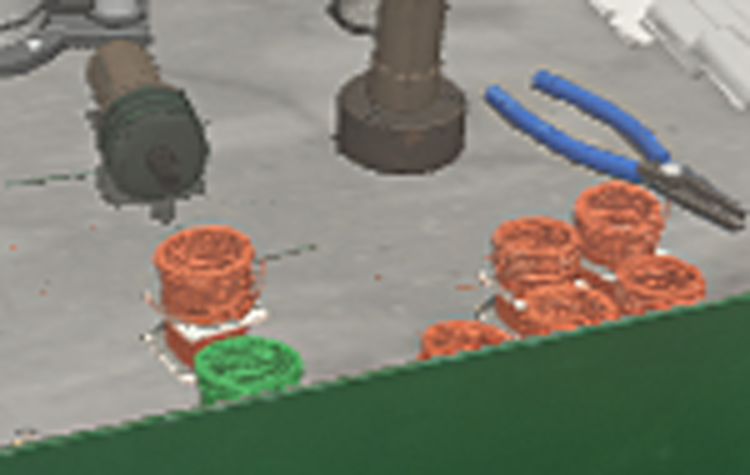

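View pics/c_pot.png

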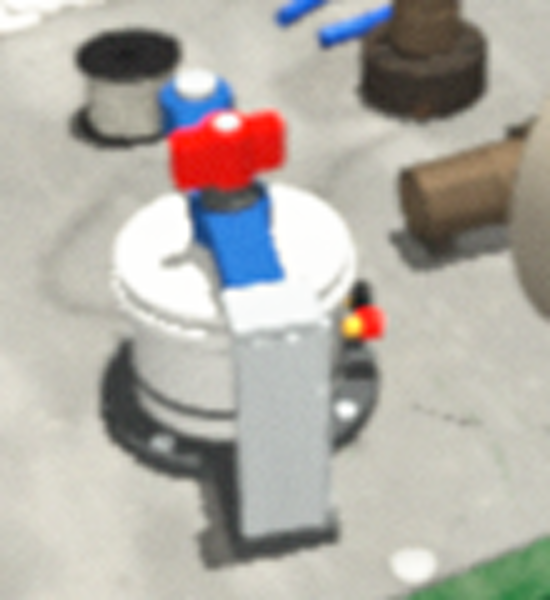

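```bash
cat >> h.py <<'E'
def tri(obs):
    A=[];b=[]
    for c,u,v in obs:
        f,cx,cy=K(c);R=np.array(c["R"]);t=np.array(c["t"])
        o=-R.T@t; d=R.T@np.array([(u-cx)/f,(v-cy)/f,1]); d/=np.linalg.norm(d)
        P=np.eye(3)-np.outer(d,d);A.append(P);b.append(P@o)
    X=np.linalg.lstsq(np.vstack(A),np.hstack(b),rcond=None)[0]
    return X,[proj(c,X)-np.array([u,v]) for c,u,v in obs]
E
python3 - <<'E'
from h import *
import pickle
s=pickle.load(open("side0.pkl","rb"));c=pickle.load(open("scene0.pkl","rb"))
sp=lambda u,v:(s,140+u/6,125+v/6)
cp=lambda u,v:(c,150+u/5,195+v/5)
for n,a,b in [("piv",sp(497,163),cp(195,83)),("knob",sp(313,101),cp(228,122)),]:
    print(n,tri([a,b]))
# keeper top corners etc
print("keeper top scene",[ray(c,150+u/5,195+v/5,.114).round(4) for u,v in [(222,293),(285,283),(238,335),(330,325)]])
print("lid edges scene z .085",[ray(c,150+u/5,195+v/5,.08).round(4) for u,v in [(115,255),(355,255)]])
print("piv",ray(c,189,211.6,.112),ray(s,222.8,152.2,.112))
print("coil top side",ray(s,200+205/5,180+250/5,.056))
print("green",ray(s,200+248/5,180+358/5,.056))
for u,v in [(461,338),(540,238),(620,200),(660,282),(560,308)]: print("coil",ray(s,200+u/5,180+v/5,.053)[:2].round(3))
print("stand base", ray(s,200+400/5,180+125/5,.02), "lying end",ray(s,200+155/5,180+150/5,.03),ray(s,200+118/5,180+65/5,.035))
print("reel",ray(c,150+128/5,195+55/5,.053))
E
```

```text
piv (array([0.53496503, 0.08402424, 0.10666584]), [array([-0.03133115,  0.05464407]), array([-0.03474201, -0.0710271 ])])
knob (array([0.45163381, 0.10649959, 0.13857918]), [array([-0.28980941,  0.48224968]), array([-0.34192533, -0.6770711 ])])
keeper top scene [array([0.3724, 0.1473, 0.114 ]), array([0.366 , 0.1233, 0.114 ]), array([0.3451, 0.1536, 0.114 ]), array([0.3331, 0.1209, 0.114 ])]
lid edges scene z .085 [array([0.4632, 0.1555, 0.08  ]), array([0.4119, 0.0681, 0.08  ])]
piv [0.52628852 0.08766107 0.112     ] [0.53126512 0.07187422 0.112     ]
coil top side [ 0.47413096 -0.24952316  0.056     ]
green [ 0.46329324 -0.33545662  0.056     ]
coil [ 0.556 -0.348]
coil [ 0.625 -0.286]
coil [ 0.677 -0.268]
coil [ 0.659 -0.337]
coil [ 0.607 -0.341]
stand base [ 0.631919   -0.11210534  0.02      ] lying end [ 0.49517191 -0.11214155  0.03      ] [ 0.50235546 -0.02587864  0.035     ]
reel [0.66143529 0.06586998 0.053     ]
```

```bash
python3 - <<'E'
from h import *
import pickle
w=pickle.load(open("wrist0.pkl","rb"));print(np.round(w["R"],3))
c=pickle.load(open("scene0.pkl","rb"))
for u,v in [(172,140),(270,112),(212,118),(283,118)]: print(ray(c,150+u/5,195+v/5,.141).round(4))
E
python3 -m creep '[1,0.03,0.04,0.01,0.1, 1,0.04,0.045,0.01,0.1, 1,0.04,0.045,0.01,0.1, 1,0.04,0.045,0.01,0.1, 1,0.04,0.045,0.01,0.1, 1,0.03,0.05,0.01,0.1, 1,0.02,0.055,0.01,0.1, 1,0.01,0.055,0,0.1]' 20
```

```text
[[ 0.333 -0.943 -0.002]
 [-0.899 -0.318  0.302]
 [-0.285 -0.099 -0.953]]
[0.444  0.1344 0.141 ]
[0.4437 0.0901 0.141 ]
[0.4514 0.113  0.141 ]
[0.4367 0.0876 0.141 ]
time: 1.15
tool_pos: [0.4293, -0.1051, 0.3207]
tool_rot: [-3.138, -0.001, 1.157]
contact_force: [0.2, 0.1, -0.4]
opening: 0.0921
```

```bash

python3 -m creep '[1,0.005,0.045,-0.005,0.1, 1,0.005,0.045,-0.005,0.05, 1,0.005,0.045,-0.005,0, 1,0.0,0.03,0,0,1,0,0,0,0]' 
python3 - <<'E'
from h import *
import pickle
w=read_camera("wrist");pickle.dump(w,open("w1.pkl","wb"));save(w,"w1.png",s=1.5)
print(telemetry.observe()["tool_pos"])
E
```

```text
time: 1.78
tool_pos: [0.4436, 0.0689, 0.3045]
tool_rot: [-3.137, -0.001, 1.32]
contact_force: [-0.5, 1.0, 0.3]
opening: 0.0921
[0.44372894 0.06798866 0.30451216]
```

View pics/w1.png

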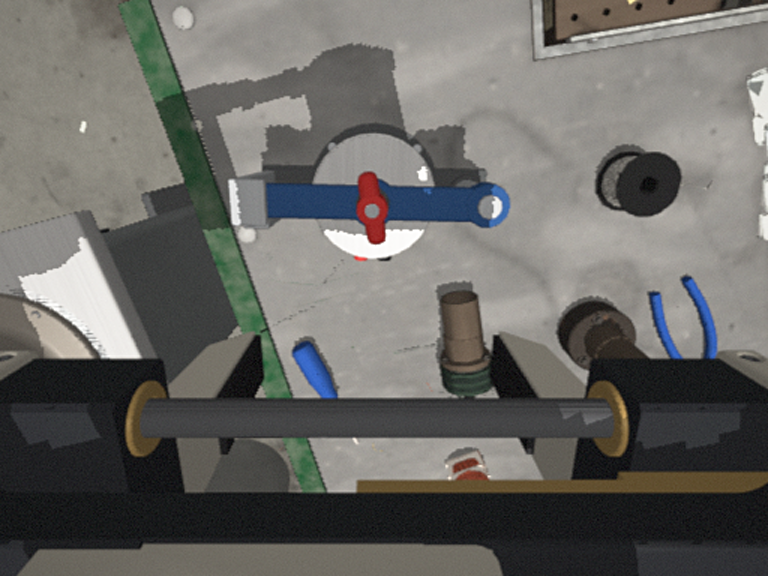

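```bash

python3 - <<'E'
from h import *
import pickle
w=pickle.load(open("w1.pkl","rb"));s=pickle.load(open("side0.pkl","rb"));save(w,"w1c.png",(140,75,350,180),3.8)
r=lambda u,v,z:ray(w,u/1.5,v/1.5,z)[:2]
k=r(372,211,.143);p=r(490,208,.110);a=r(368,175,.141);b=r(377,241,.141)
print("knob",k,"piv",p,np.linalg.norm(k-p),"potx",np.arctan2(*(p-k)[::-1]))
d=a-b;print("wing",(a+b)/2,np.linalg.norm(d),"wing y dir",np.arctan2(d[1],d[0]),"yaw=",np.arctan2(d[1],d[0]))
print("lying",r(459,297,.03),r(469,378,.03),"keeper",r(248,201,.114))
E
```

```text
knob [0.44837929 0.10743157] piv [0.53269692 0.0831151 ] 0.08775394209878859 potx -0.2807729267354939
wing [0.4490546  0.10852687] 0.044993681616275226 wing y dir 1.4531925998592283 yaw= 1.4531925998592283
lying [ 0.50467127 -0.01217492] [ 0.49736763 -0.10373165] keeper [0.36017806 0.13310985]
```

View pics/w1c.png

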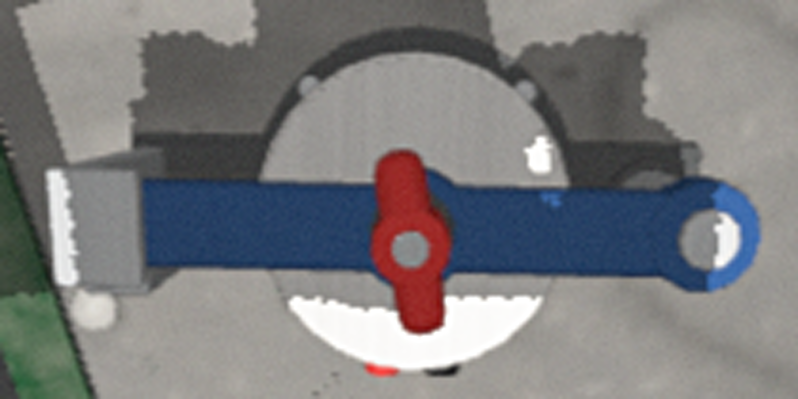

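```bash

python3 -m creep '[0.6,0.003,0.02,-0.01,0.065, 0.6,0.002,0.02,-0.02,0.065, 0.6,0,0,-0.04,0, 0.6,0,0,-0.03,0,0.6,0,0,0,0]' 
```

```text
time: 2.45
tool_pos: [0.4499, 0.1032, 0.2025]
tool_rot: [-3.14, 0.001, 1.447]
contact_force: [0.1, -0.4, 1.2]
opening: 0.0553
```

```bash

python3 -m creep '[0.6,-0.001,0.004,-0.03,0, 0.6,0,0,-0.025,0, 0.6,0,0,-0.012,0,0.6,0,0,0,0]' 
python3 - <<'E'
from h import *
w=read_camera("wrist");save(w,"w2.png",s=1.5)
w=read_camera("side");save(w,"s2.png",(140,85,260,205),5)
print(telemetry.observe()["tool_pos"])
E
```

```text
time: 2.95
tool_pos: [0.453, 0.1044, 0.1389]
tool_rot: [3.135, 0.0, 1.443]
contact_force: [0.6, -0.4, 0.3]
opening: 0.0551
[0.45345477 0.10462235 0.13957793]
```

View pics/w2.png

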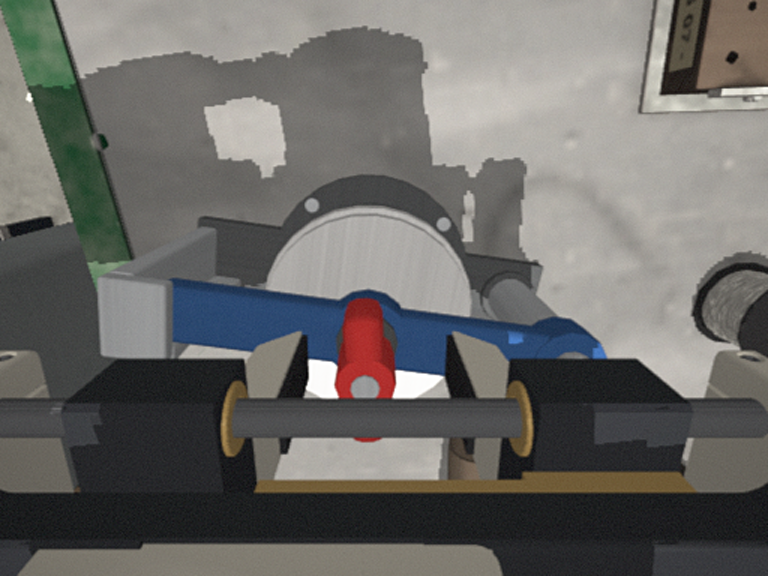

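View pics/s2.png

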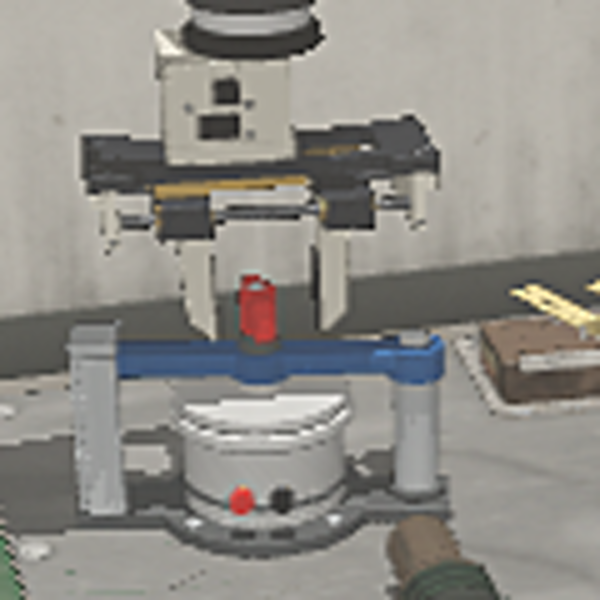

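```bash

python3 -m creep '[0.6,-0.005,0.003,-0.003,0, 0.6,0,0,0,0]';python3 -m creep '[0.4,0,0,0,0]'
```

```text
time: 3.3
tool_pos: [0.4489, 0.1078, 0.1379]
tool_rot: [3.131, -0.001, 1.444]
contact_force: [-0.1, -0.7, 0.6]
opening: 0.0551
time: 3.42
tool_pos: [0.449, 0.108, 0.1382]
tool_rot: [3.13, -0.001, 1.444]
contact_force: [-0.9, 0.6, -0.1]
opening: 0.0492
```

```bash

python3 -m creep '[0,0,0,0,0,0,0,0,0,0,0,0,0,0,0,0,0,0,0,0,0,0,0,0,0]' 25
```

```text
time: 4.05
tool_pos: [0.449, 0.108, 0.1384]
tool_rot: [3.13, -0.001, 1.444]
contact_force: [-0.3, -0.1, 0.4]
opening: 0.016
```

```bash

python3 -m creep '[0,0,0,0,0.15,0,0,0,0,0.15,0,0,0,0,0.15]'
```

```text
time: 4.42
tool_pos: [0.4485, 0.1079, 0.1384]
tool_rot: [3.131, -0.001, 1.907]
contact_force: [-1.3, -0.4, 2.6]
opening: 0.0157
```

```bash

python3 -m creep '[0,0,0,0,0.15,0,0,0,0,0.15,0,0,0,0,0.15,0,0,0,0,0.15,0,0,0,0,0,0,0,0,0,0]'
python3 - <<'E'
from h import *
w=read_camera("side");save(w,"s3.png",(140,85,260,205),5)
w=read_camera("wrist");save(w,"w3.png",s=1.5)
o=telemetry.observe();print(o["torque"],o["qpos"])
E
```

```text
time: 5.18
tool_pos: [0.4479, 0.1073, 0.1384]
tool_rot: [3.133, -0.001, 2.523]
contact_force: [-0.9, 0.5, 1.2]
opening: 0.0152
[ 0.02912303 -0.02900462 -0.02478146] [ 0.06363763  0.35791248  1.85861213  0.0094569   0.92056434 -0.8949377 ]
```

View pics/s3.png

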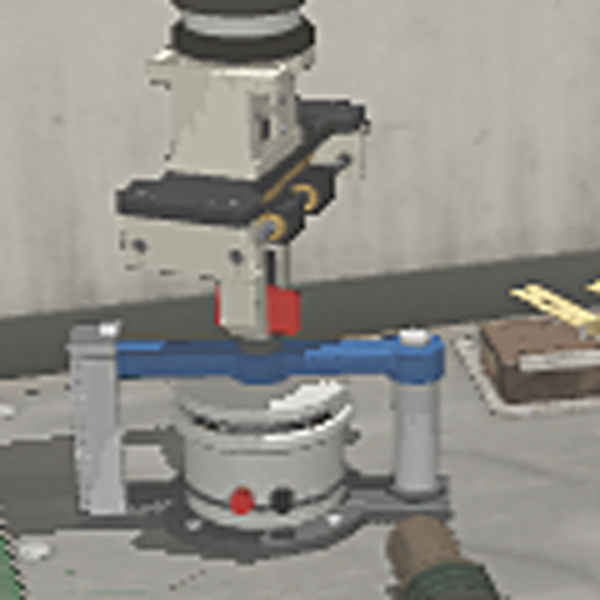

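View pics/w3.png

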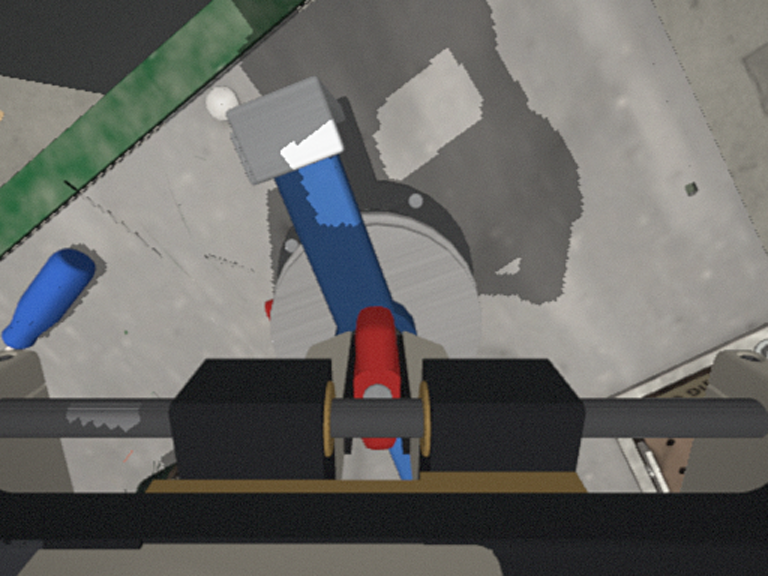

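```bash

python3 - <<'E'
import numpy as np
P=np.array([.533,.083]);a=np.pi-.28
q=lambda t:P+.088*np.array([np.cos(a-t),np.sin(a-t)])
for i in range(11): print(i,q(.15*i).round(4),(q(.15*(i+1))-q(.15*i)).round(4))
E
```

```text
0 [0.4484 0.1073] [0.0046 0.0124]
1 [0.453  0.1197] [0.0064 0.0115]
2 [0.4594 0.1312] [0.008  0.0105]
3 [0.4674 0.1417] [0.0095 0.0091]
4 [0.4769 0.1508] [0.0108 0.0076]
5 [0.4877 0.1584] [0.0118 0.0059]
6 [0.4995 0.1644] [0.0125 0.0041]
7 [0.512  0.1685] [0.013  0.0022]
8 [0.525  0.1706] [0.0132 0.0002]
9 [0.5382 0.1708] [ 0.0131 -0.0018]
10 [0.5513 0.1691] [ 0.0127 -0.0037]
```

```bash

python3 -m creep '[0,0.0046,0.0124,0,-0.15,0,0.0064,0.0115,0,-0.15,0,0.008,0.0105,0,-0.15]'
```

```text
time: 5.65
tool_pos: [0.4666, 0.1418, 0.1384]
tool_rot: [3.134, -0.002, 2.055]
contact_force: [0.3, -1.4, 0.5]
opening: 0.0157
```

Tracking the arc well.

```bash

python3 -m creep '[0,0.01,0.009,0,-0.15,0,0.0108,0.0076,0,-0.15,0,0.0118,0.0059,0,-0.15,0,0.0125,0.0041,0,-0.15]'
```

```text
time: 6.15
tool_pos: [0.5122, 0.1698, 0.1384]
tool_rot: [3.136, -0.001, 1.431]
contact_force: [0.4, -3.5, 1.5]
opening: 0.0156
```

```bash

python3 -m creep '[0,0.013,0.0008,0,-0.14,0,0.0132,0,0,-0.15,0,0.0131,-0.0018,0,-0.15,0,0.0127,-0.0037,0,-0.15]'
python3 - <<'E'
from h import *
w=read_camera("side");save(w,"s4.png",(140,85,260,205),5)
w=read_camera("scene");save(w,"c4.png",(130,165,280,315),4)
E
```

```text
time: 6.65
tool_pos: [0.5651, 0.1668, 0.1384]
tool_rot: [3.137, -0.002, 0.816]
contact_force: [-1.2, -1.9, 2.4]
opening: 0.0159
```

View pics/s4.png

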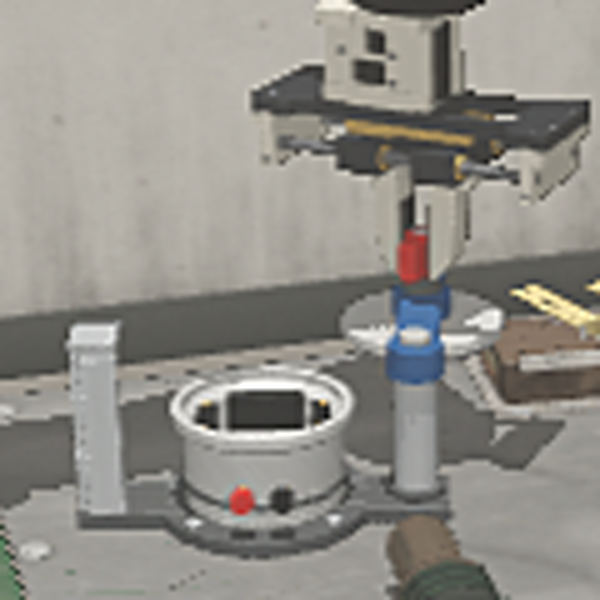

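View pics/c4.png

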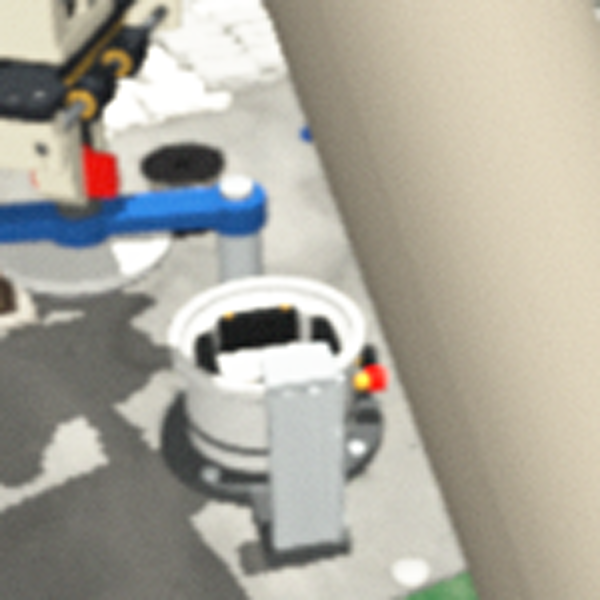

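```bash

python3 -m creep '[0,0.008,-0.0033,0,-0.1,0,0,0,0,0,0.5,0,0,0,0,0.5,0,0,0,0,0.6,0,0,0,0,0.6,0,0,0.03,0,0.6,0,0,0.04,0,0.8,0,0,0.05,0.1,1,0,-0.02,0.05,0.15]'
```

```text
time: 7.88
tool_pos: [0.5682, 0.1447, 0.3073]
tool_rot: [-3.138, 0.007, 0.991]
contact_force: [0.3, -0.5, -0.7]
opening: 0.0703
```

```bash

python3 -m creep '[1,-0.04,-0.025,0,0.1,1,-0.04,-0.025,0,0.1,1,-0.04,-0.025,0,0.1,1,0,0,0,0,1,0,0,0,0]'
python3 - <<'E'
from h import *
import pickle
w=read_camera("wrist");pickle.dump(w,open("w5.pkl","wb"));save(w,"w5.png",s=1.5)
save(w,"w5c.png",(170,60,380,200),3.8)
E
```

```text
time: 8.5
tool_pos: [0.4466, 0.0678, 0.3125]
tool_rot: [3.134, 0.001, 1.305]
contact_force: [-0.2, -0.2, 0.1]
opening: 0.0918
```

View pics/w5.png

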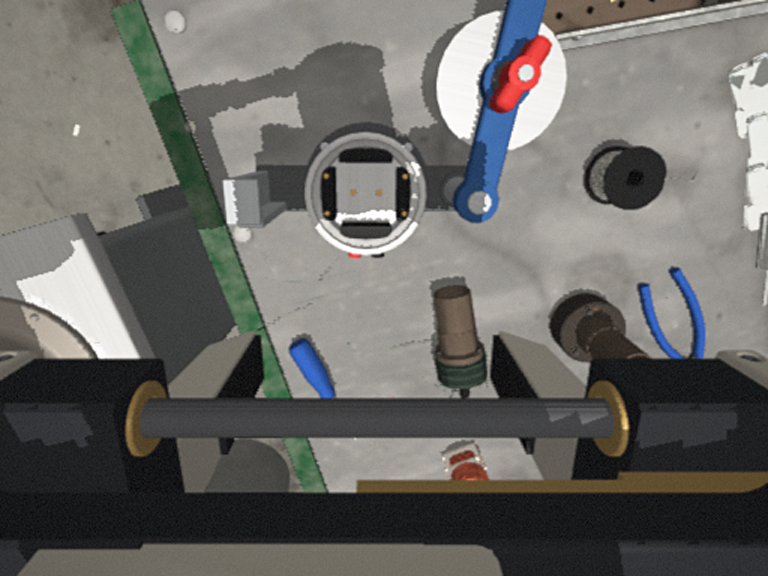

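View pics/w5c.png

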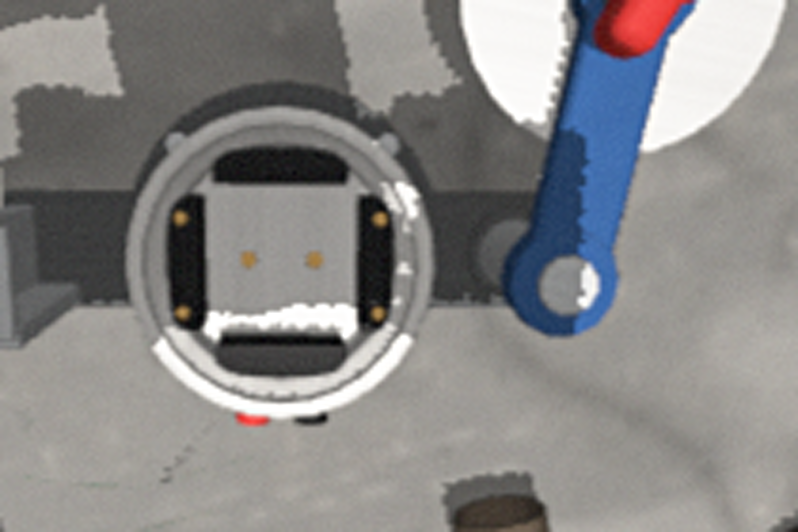

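```bash

python3 - <<'E'
from h import *
import pickle
w=pickle.load(open("w5.pkl","rb"))
r=lambda u,v,z:ray(w,170+u/3.8,60+v/3.8,z)[:2]
print("rim",r(280.5,261.5,.07))
q=[r(*p,.06) for p in [(181,218),(380,218),(182,314),(377,314)]]
print("nest",np.mean(q,0)); print([np.arctan2(*(b-a)[::-1]) for a,b in [(q[0],q[1]),(q[2],q[3])]],[np.arctan2(*(b-a)[::-1])-np.pi/2 for a,b in [(q[2],q[0]),(q[3],q[1])]])
p=ray(w,479/1.5,202/1.5,.11)[:2];k=ray(w,526/1.5,73/1.5,.143)[:2];print("piv",p,"knob",k,"swing",np.pi-.28-np.arctan2(*(k-p)[::-1]))
n=np.mean(q,0);print("potx",np.arctan2(*(p-n)[::-1]),np.linalg.norm(p-n))
print("lying",ray(w,452/1.5,290/1.5,.055),ray(w,465/1.5,390/1.5,.03))
E
```

```text
rim [0.44911637 0.1094154 ]
nest [0.44803842 0.10674811]
[np.float64(-0.26685570538445214), np.float64(-0.26743947425883247)] [np.float64(-0.2902754952102109), np.float64(-0.2784875170055887)]
piv [0.53268881 0.08430314] knob [0.57068307 0.16249637] swing 1.743102168611787
potx -0.2591850199968366 0.08757548784773814
lying [ 0.50278681 -0.00078785  0.055     ] [ 0.49434146 -0.12662722  0.03      ]
```

```bash

python3 -m creep '[1,0.003,-0.05,0,0,1,0.003,-0.05,0,0,1,0.003,-0.05,0,0,1,0.003,-0.05,0,0,1,0.003,-0.05,0,0,1,0.003,-0.05,0,0,1,0,-0.04,-0.005,0,1,0,0,0,0,1,0,0,0,0]'
python3 - <<'E'
from h import *
import pickle
w=read_camera("wrist");pickle.dump(w,open("w6.pkl","wb"));save(w,"w6.png",s=1.5)
save(w,"w6c.png",(140,60,350,200),3.8)
E
```

```text
time: 9.68
tool_pos: [0.4729, -0.2806, 0.3029]
tool_rot: [3.136, -0.002, 1.313]
contact_force: [-0.1, 0.4, 0.1]
opening: 0.0918
```

View pics/w6.png

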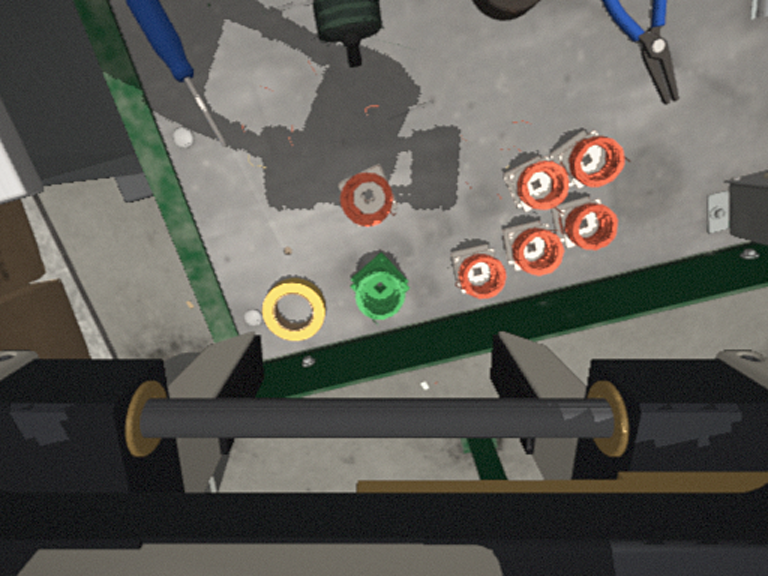

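View pics/w6c.png

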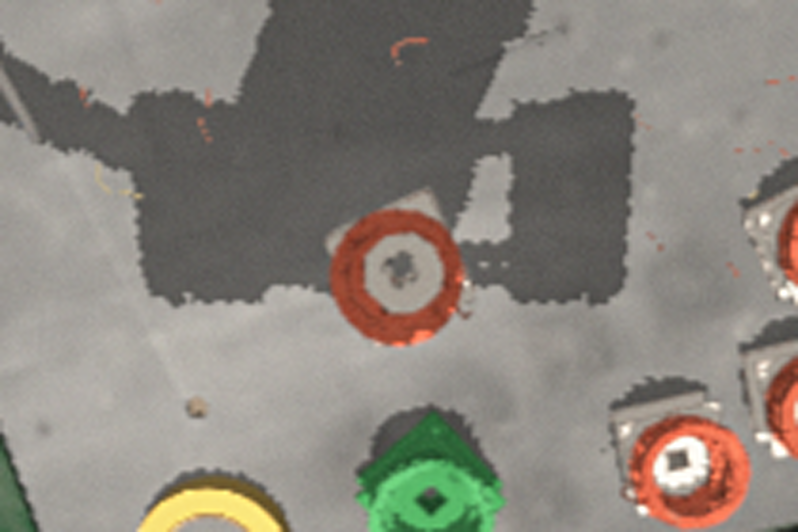

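```bash

python3 - <<'E'
from h import *
import pickle
w=pickle.load(open("w6.pkl","rb"))
im=w["image"][100:155,215:275,::-1]; im=cv2.resize(im,None,fx=10,fy=10,interpolation=cv2.INTER_CUBIC)
im=np.clip((im/255.)**0.7*255*1.1,0,255).astype(np.uint8);cv2.imwrite("pics/w6d.png",im)
r=lambda u,v,z:ray(w,140+u/3.8,60+v/3.8,z)[:2]
print("hank",r(398,278,.056)); 
E
```

```text
hank [ 0.47427261 -0.24402312]
```

View pics/w6d.png

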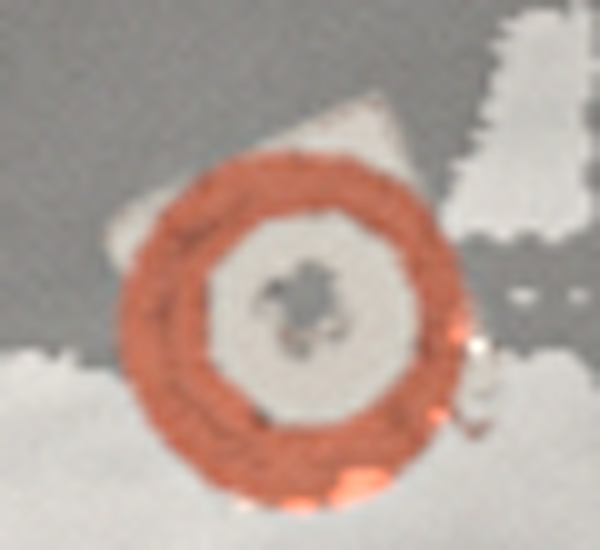

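```bash

python3 - <<'E'
from h import *
import pickle
w=pickle.load(open("w6.pkl","rb"))
r=lambda u,v,z:ray(w,215+u/10,100+v/10,z)[:2]
print("hank",r(293,330,.056)); 
a,b=r(130,215,.025),r(370,97,.025);c,d=r(388,105,.025),r(430,192,.025)
A=lambda v:np.arctan2(v[1],v[0])
print(A(b-a),A(c-d)-np.pi/2, a,b,c,d)
u=(b-a)/np.linalg.norm(b-a);corner=r(383,92,.025);n=np.array([u[1],-u[0]])
print("centre from corner", corner+n*.0215-u*.0215, "width",np.linalg.norm(r(383,92,.025)-r(108,232,.025)))
print("green",ray(w,380/1.5,290/1.5,.05)[:2],"group",[ray(w,x/1.5,y/1.5,.05)[:2].round(3) for x,y in [(480,275),(537,250),(543,185),(590,225),(597,160)]])
E
```

```text
hank [ 0.473779   -0.24368279]
0.18562076019665075 0.2063548550062666 [ 0.45461849 -0.22620393] [ 0.49074222 -0.21942053] [ 0.49285483 -0.22107582] [ 0.49552227 -0.23381827]
centre from corner [ 0.47546619 -0.24433414] width 0.04243957188657002
green [ 0.4637676  -0.32843783] group [array([ 0.557, -0.338]), array([ 0.612, -0.328]), array([ 0.625, -0.272]), array([ 0.661, -0.317]), array([ 0.673, -0.263])]
```

```bash

python3 -m creep '[0.85,0.001,0.018,-0.02,0.15,0.85,0.001,0.018,-0.04,0.15,0.85,0,0,-0.045,0.15,0.85,0,0,-0.045,0,0.85,0,0,-0.03,0,0.85,0,0,0,0]'
```

```text
time: 10.48
tool_pos: [0.4778, -0.2352, 0.1215]
tool_rot: [3.129, 0.0, 1.789]
contact_force: [-1.1, 0.6, 0.8]
opening: 0.0778
```

```bash

python3 -m creep '[0.85,-0.0033,-0.0088,0,-0.02,0.85,0,0,0,0]'
python3 - <<'E'
from h import *
w=read_camera("wrist");save(w,"w7.png",s=1.5)
w=read_camera("side");save(w,"s7.png",(180,120,340,260),4.5)
E
```

```text
time: 10.72
tool_pos: [0.476, -0.2445, 0.1244]
tool_rot: [3.126, 0.004, 1.769]
contact_force: [-0.2, 0.2, 0.3]
opening: 0.0781
```

View pics/w7.png

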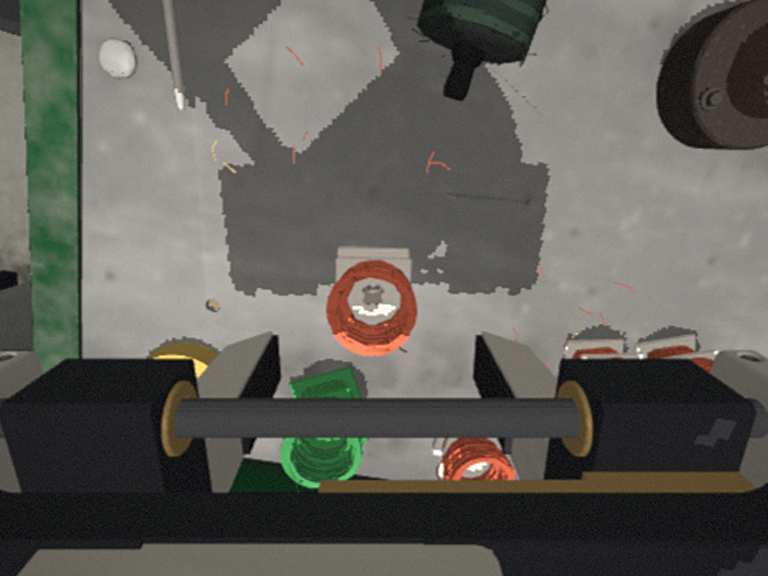

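View pics/s7.png

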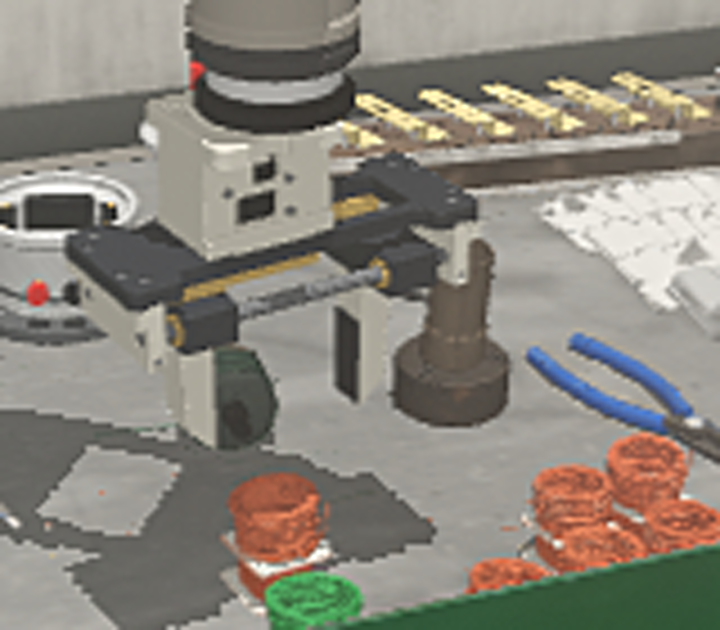

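```bash

python3 -m creep '[0.85,-0.001,0,-0.03,0,0.85,0,0,-0.03,0,0.85,0,0,-0.022,0,0.85,0,0,0,0]'
```

```text
time: 11.32
tool_pos: [0.477, -0.2458, 0.0442]
tool_rot: [3.12, 0.01, 1.769]
contact_force: [0.5, -0.6, 0.2]
opening: 0.0778
```

```bash

python3 -m creep '[0.85,-0.003,0.002,-0.01,0,0.85,0,0,0,0]'; python3 -m creep '[0.6,0,0,0,0]'
python3 - <<'E'
from h import *
w=read_camera("wrist");save(w,"w8.png",s=1.5)
E
```

```text
time: 11.58
tool_pos: [0.4747, -0.2443, 0.0355]
tool_rot: [3.118, 0.012, 1.769]
contact_force: [-0.4, -0.2, -0.2]
opening: 0.078
time: 11.7
tool_pos: [0.4751, -0.2446, 0.0362]
tool_rot: [3.117, 0.013, 1.769]
contact_force: [-1.0, -0.4, -0.1]
opening: 0.0722
```

View pics/w8.png

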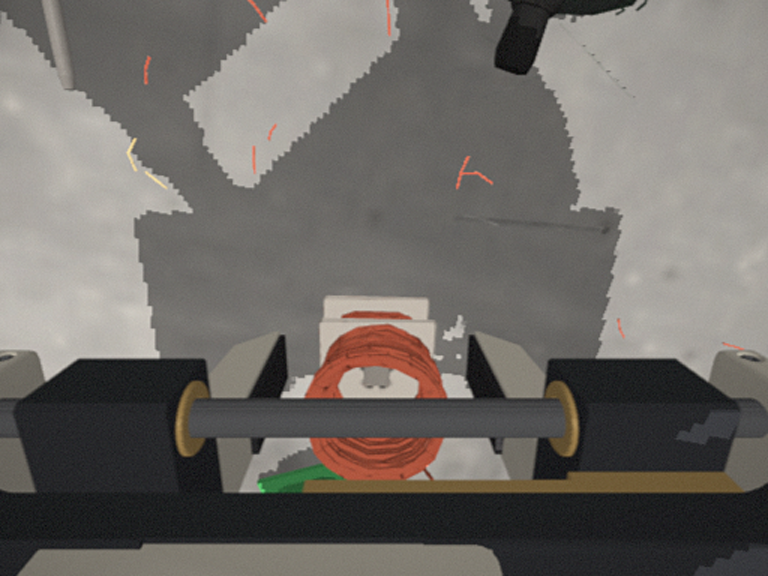

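```bash

python3 -m creep '[0.3,0,0,0,0,0.3,0,0,0,0,0.2,0,0,0,0,0.2,0,0,0,0]' 25
```

```text
time: 12.25
tool_pos: [0.4753, -0.2449, 0.0369]
tool_rot: [3.117, 0.014, 1.769]
contact_force: [1.3, -0.4, 0.6]
opening: 0.0437
```

```bash

python3 -m creep '[0.2,0,0,0,0,0.2,0,0,0.02,0,0.2,0,0,0.03,0]' 30
python3 - <<'E'
from h import *
w=read_camera("side");save(w,"s9.png",(180,120,340,260),4.5)
E
```

```text
time: 12.62
tool_pos: [0.4736, -0.2437, 0.0853]
tool_rot: [3.121, 0.009, 1.769]
contact_force: [1.2, 0.3, -1.1]
opening: 0.0441
```

View pics/s9.png

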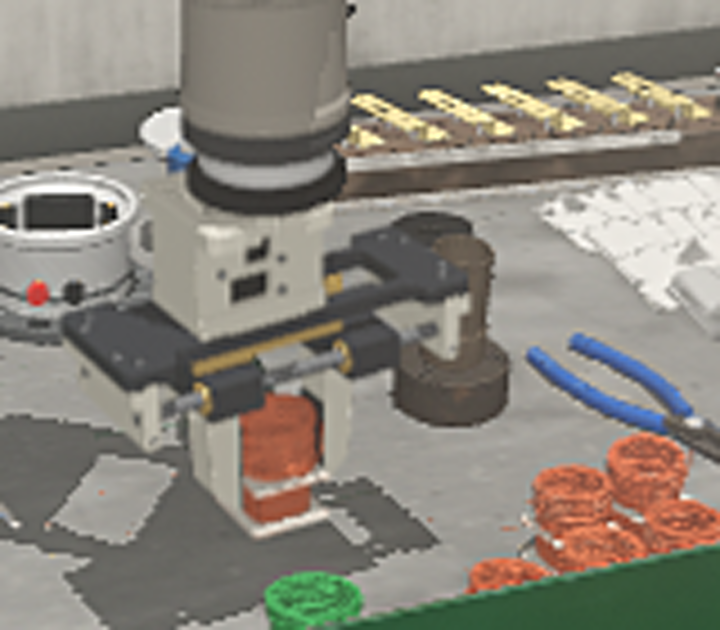

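```bash

python3 -m creep '[0.2,0,0,0.03,0,0.2,0,0,0.04,0,0.2,0,0,0.045,0,0.2,-0.002,0.03,0.005,0,0.2,-0.003,0.04,0,-0.05,0.2,-0.003,0.045,0,-0.07,0.2,-0.003,0.045,0,-0.07,0.2,-0.003,0.045,0,-0.07,0.2,-0.003,0.045,0,-0.07]'
```

```text
time: 13.8
tool_pos: [0.4569, 0.0098, 0.2092]
tool_rot: [3.116, 0.013, 1.422]
contact_force: [1.1, -0.1, -1.4]
opening: 0.0442
```

```bash

python3 -m creep '[0.2,-0.003,0.04,0,-0.04,0.2,-0.003,0.035,-0.005,-0.04,0.2,-0.002,0.015,-0.01,-0.03,0.2,0,0,-0.02,0]'
python3 - <<'E'
from h import *
print(telemetry.observe()["tool_pos"])
w=read_camera("wrist");save(w,"w10.png",s=1.5)
w=read_camera("side");save(w,"s10.png",(140,85,260,205),5)
E
```

```text
time: 14.3
tool_pos: [0.4481, 0.1062, 0.1726]
tool_rot: [3.114, 0.011, 1.312]
contact_force: [-0.1, -0.1, -1.3]
opening: 0.0439
[0.44807425 0.10624474 0.17263843]
```

View pics/w10.png

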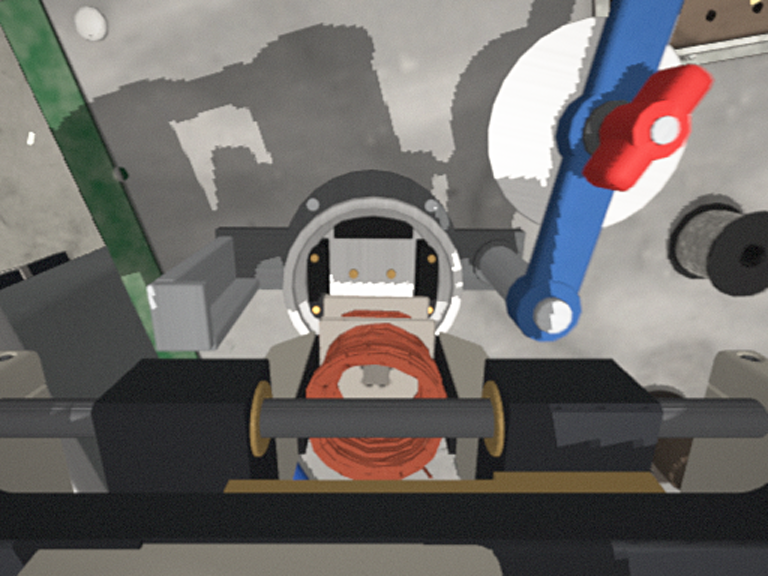

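View pics/s10.png

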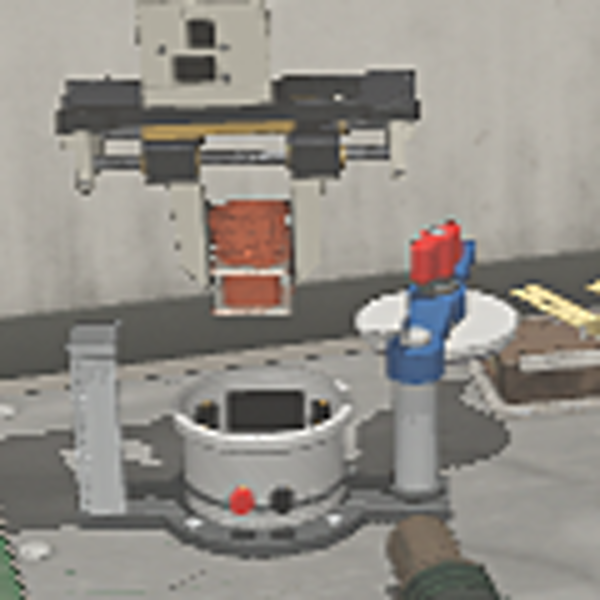

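```bash

python3 -m creep '[0.2,0,0.001,-0.02,0,0.2,0,0.001,-0.02,0,0.2,0,0,-0.013,0,0.2,0,0,0,0]'
```

```text
time: 14.9
tool_pos: [0.4477, 0.1065, 0.1177]
tool_rot: [3.117, 0.013, 1.31]
contact_force: [-1.0, 0.4, -1.0]
opening: 0.0437
```

```bash

python3 -m creep '[0.2,0.001,0.001,0,0,0.2,0,0,0,0]'
python3 - <<'E'
from h import *
import pickle
print(telemetry.observe()["tool_pos"])
w=read_camera("wrist");pickle.dump(w,open("w11.pkl","wb"));save(w,"w11.png",(160,160,340,290),4.4)
w=read_camera("side");pickle.dump(w,open("s11.pkl","wb"));save(w,"s11.png",(150,110,250,200),8)
w=read_camera("scene");pickle.dump(w,open("c11.pkl","wb"));save(w,"c11.png",(140,195,260,285),6.5)
E
```

```text
time: 15.15
tool_pos: [0.4497, 0.1074, 0.1189]
tool_rot: [3.115, 0.012, 1.31]
contact_force: [-0.4, -0.7, -2.3]
opening: 0.0442
[0.44965812 0.10744391 0.11889459]
```

View pics/w11.png

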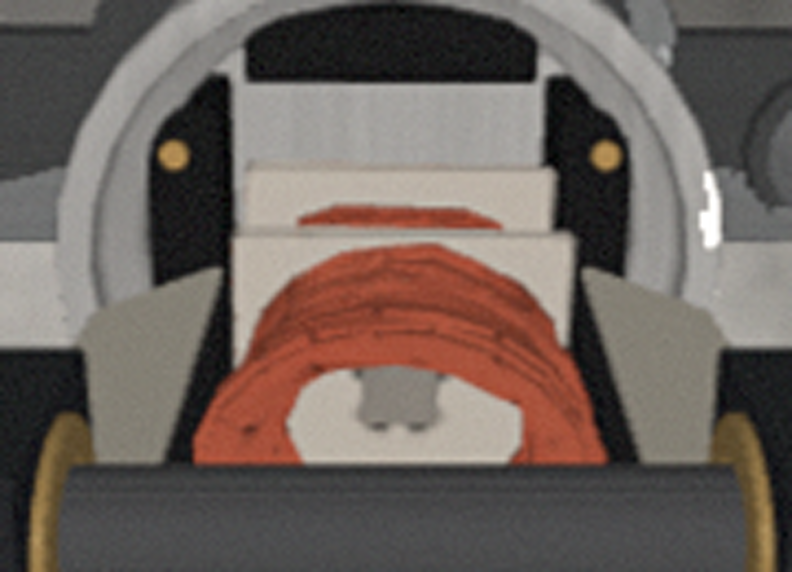

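View pics/s11.png

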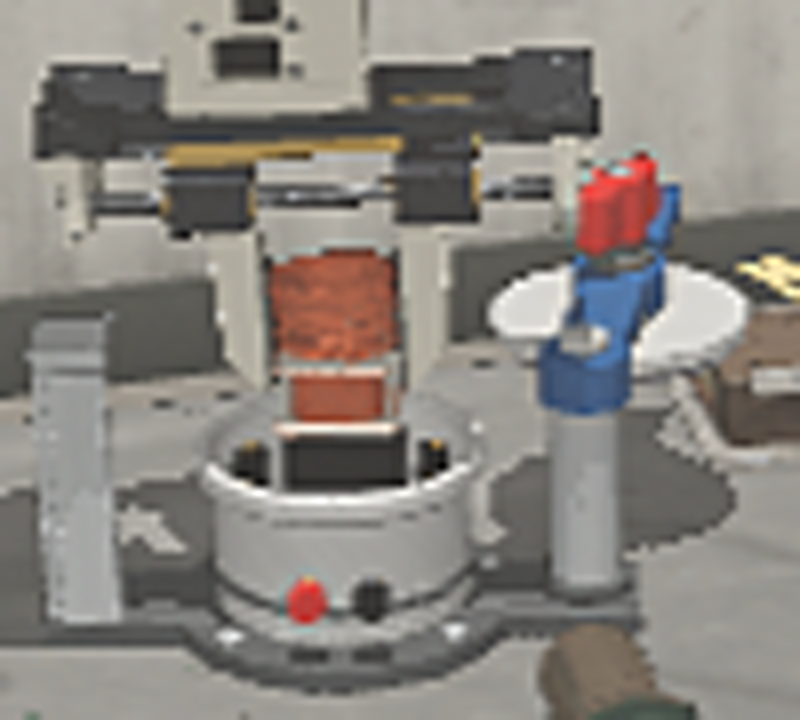

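View pics/c11.png

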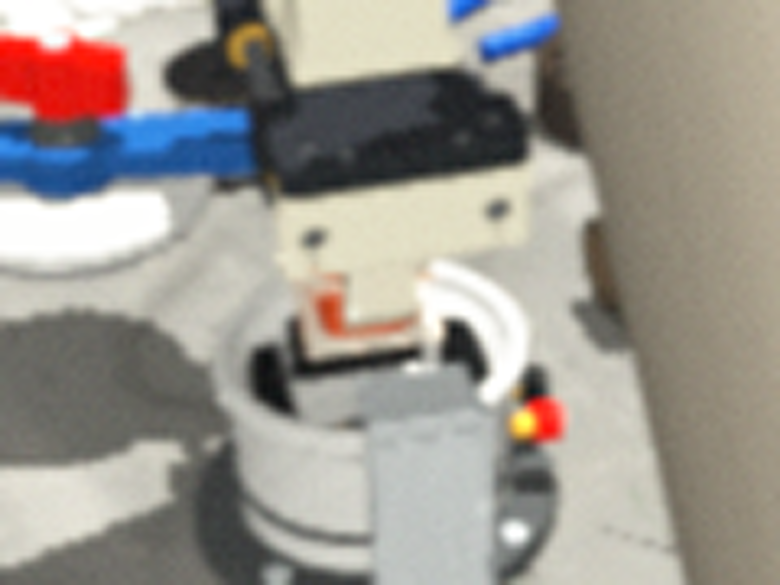

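```bash

python3 - <<'E'
from h import *
import pickle
w=pickle.load(open("w11.pkl","rb"));s=pickle.load(open("s11.pkl","rb"))
r=lambda u,v,z:ray(w,160+u/4.4,160+v/4.4,z)[:2]
A=lambda v:np.arctan2(v[1],v[0])
def ctr(a,b,h): # back-edge left,right ; centre h toward -n
    u=(b-a)/np.linalg.norm(b-a);n=np.array([u[1],-u[0]]);return (a+b)/2+n*h,np.linalg.norm(b-a),A(b-a)
for z in (.082,.085): print("coil low flange",z,ctr(r(247,168,z),r(556,170,z),.0215))
for z in (.105,.108):print("coil up flange",z,ctr(r(233,235,z),r(575,235,z),.0215))
a,b=r(173,156,.06),r(606,156,.06); print("screws",(a+b)/2,A(b-a),np.linalg.norm(b-a))
print("hole back edge",ctr(r(233,82,.06),r(547,82,.06),.027))
# old picture: screw positions
o=pickle.load(open("w5.pkl","rb"));q=lambda u,v,z:ray(o,170+u/3.8,60+v/3.8,z)[:2]
print("old top screws mid",(q(181,218,.06)+q(380,218,.06))/2)
# side: coil bottom edge
t=lambda u,v,z:ray(s,150+u/8,110+v/8,z)[:2]
print("side coil front lower edge", t(277,432,.082),t(400,432,.082), (t(277,432,.082)+t(400,432,.082))/2)
print("side rim l/r",(t(205,465,.07)+t(482,465,.07))/2)
X=np.array([.4487,.1075,.07]);print("nest proj side crop",(proj(s,X)-[150,110])*8, "coil c",(proj(s,[.4487,.1075,.081])-[150,110])*8)
E
```

```text
coil low flange 0.082 (array([0.44919576, 0.10693214]), np.float64(0.04353223169485683), np.float64(-0.2774193334810419))
coil low flange 0.085 (array([0.44940746, 0.10803979]), np.float64(0.04275824897536577), np.float64(-0.2774193334810425))
coil up flange 0.105 (array([0.44899387, 0.10688603]), np.float64(0.04234475484381225), np.float64(-0.2720289163803723))
coil up flange 0.108 (array([0.44924544, 0.1081688 ]), np.float64(0.04147306509809952), np.float64(-0.2720289163803731))
screws [0.45233122 0.12210366] -0.2702246600306829 0.06868115772198868
hole back edge (array([0.4483566 , 0.10789341]), np.float64(0.04886511536061375), np.float64(-0.26860055586298925))
old top screws mid [0.45262435 0.12243718]
side coil front lower edge [0.42477158 0.09158553] [0.46567335 0.07808957] [0.44522247 0.08483755]
side rim l/r [0.44609645 0.08275537]
nest proj side crop [334.17483139 436.93120971] coil c [332.91021838 408.85480946]
```

```bash

python3 - <<'E'
from h import *
o=telemetry.observe();print(o["tool_pos"],o["tool_rot"],abs(o["qvel"]).max(),o["opening"],o["time"])
print(workorder.hand_in())
E
```

```text
[0.44943474 0.10745204 0.11869643] [3.11575793 0.01213362 1.30995034] 0.004825882565476151 0.0440043494966246 15.3
the job is handed in; nothing more can be done
None
```

The pot is open and the coil is held above the nest, with the job handed in at 15.3 s. No verdict was reported.

- **Knob and bridge:** I unscrewed the knob to about 1.2 rad with the bridge shut. I then swung the bridge to about 1.74 rad. The camera confirmed the swing.
- **Coil:** I took the lone orange coil nearest the robot, lifted it clear of the solenoid bodies and carried it to the pot, leaving the green look-alike alone.
- **Final position:** The last wrist-camera check put the coil within about 1 mm of the nest's axis and about 0.01 rad from square. Its underside is about 11–12 mm above the rim. The gripper was still at a 44 mm opening, and the pictures show a gap between coil and pot.
- **Upright:** The coil's own tilt was not measured. The tool was tilted about 0.03 rad when it gripped the coil and again at the end, so I take the coil as upright.
- **Bystanders:** I saw no contact with the solenoids, reel or other coils, but I did not re-measure their positions at the end.
- **Check that disagreed:** Calibration scatter between cameras was 1–3 mm. In the wrist view, the nest screws and the rim put the pot centre up to about 3 mm apart, inside the 6 mm limit.

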